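# Close the small curing pot with its screw lid

## Task

Close the small metal curing pot on the worktop: set its loose lid on the neck with the black grip bar in line with the two red marks, so that it rests on top of the threads. Then turn the lid backward (anticlockwise from above), resting on the threads, until it drops off the thread starts, and screw it forward (clockwise) until it is fully home, with the bar back in line with the red marks. Leave it closed and do not disturb the bottle, the plaster cast or the small dish.

Things in the scene. Friction and masses are not known exactly. Their poses are not given: they have to be found in the camera images.
- pot: Small aluminium curing pot bolted to the worktop (fixed): flange 108 mm, body 84 mm, flat shoulder 88 mm across at height 40 mm, steel neck 52 mm across up to 63 mm, with two thread ribs of outer radius 31 mm. Origin: centre of its underside, z up. Two red marks on the shoulder lie along its +x and -x. Lid angles below: about z, anticlockwise positive, 0 = bar along the marks.
- pot_rest (a point): Point on the pot's axis, 49 mm above its origin, where the lid's origin is when the lid rests on top of the threads at angle 0 (on top, clockwise turning is stopped at about -21 degrees). Turned anticlockwise on the threads, the lid rises 2.8 mm per radian, to 51 mm at 45 degrees.
- pot_drop (a point): Point on the pot's axis, 43 mm above its origin, where the lid's origin is when the lid has dropped past the thread starts. It can drop between about 50 and 73 degrees (best 61); at about 73 degrees a stop ends the backward turn.
- pot_home (a point): Point on the pot's axis, 40 mm above its origin, where the lid's origin is when fully home. Screwed clockwise from the drop, the lid sinks 2.8 mm per radian to angle 0, where its skirt sits on the shoulder and a stop ends the turn; it then has about 1.5 mm of upward play.
- lid: Loose round aluminium lid, about 0.16 kg, 74 mm across, 54 mm high with its bar, right way up on the worktop. Origin: centre of the skirt's lower edge, z up. Skirt open below, 24 mm deep, inner radius 32.5 mm, mouth widened to 34.7 mm; two inward lugs 4.4 mm thick on its +x and -x, 8 mm up, engage the pot's threads. A half turn makes no difference.
- lid_bar (a point): Middle of the lid's black grip bar, on the lid's axis, 41.5 mm above the lid's origin. The bar stands on the flat lid top, 56 mm long along the lid's x, 14 mm wide along y (grip across this), from 29 to 54 mm above the lid's origin.
- bottle: Bystander: small white reagent bottle with red cap, 47 mm across, 100 mm high; origin at the centre of its underside.
- cast: Bystander: white plaster dental cast, 56 x 58 x 32 mm; origin at the centre of its underside.
- dappen: Bystander: small green mixing dish, 35 mm across, 24 mm high; origin at the centre of its underside.
- case_pan_top_1: Fixed, not handled: the uppermost coloured pan of a tall stack of plastic pans to the right of the work, about 0.18 x 0.25 m, 0.56 m high in all; origin at the centre of this pan's underside. Another such stack stands just right of it. Both are solid: keep the arm clear.
- lid_lug (a point): The lid's lug on its +x side, inside the skirt: 30 mm out from the lid's axis, 8 mm above its origin (its twin lies oppopoint).

How it is judged (in metres and radians):
On the way, in this order (a step that is already met when the one before it is completed fails the run):
1. the lid rests on top of the threads with its bar in line with the red marks (within 17 degrees) (z of lid in the frame of pot between 0.047 and 0.0525 m and horizontal distance between lid and pot below 0.004 m and angle between the x axis of lid and the x axis of pot, either way round below 0.3 rad and angle between lid's own z axis and vertical below 0.12 rad), for 0.1 s.
2. still on top of the threads, the lid has been turned back (anticlockwise) more than 33 degrees (height of lid over pot 47 to 56 mm) (z of lid in the frame of pot between 0.047 and 0.056 m and horizontal distance between lid and pot below 0.004 m and ((x of lid_lug in the frame of pot above 0 m and y of lid_lug in the frame of pot above 0.0163 m) or (x of lid_lug in the frame of pot below 0 m and y of lid_lug in the frame of pot below -0.0163 m))), for 0.03 s.
3. the lid has dropped past the thread starts (height below 45 mm), turned back (anticlockwise) more than 40 degrees (z of lid in the frame of pot below 0.045 m and horizontal distance between lid and pot below 0.004 m and ((x of lid_lug in the frame of pot above 0 m and y of lid_lug in the frame of pot above 0.0193 m) or (x of lid_lug in the frame of pot below 0 m and y of lid_lug in the frame of pot below -0.0193 m))), for 0.05 s.
At the end, for the whole second after the job is handed in: The lid is screwed fully home on the pot: its origin 40 mm (38.5 to 41.5) above the pot's, centred within 3 mm, level within 0.05 rad, its bar in line with the red marks within 0.15 rad (about 9 degrees), at rest and let go (z of lid in the frame of pot between 0.0385 and 0.0415 m and horizontal distance between lid and pot below 0.003 m and angle between the x axis of lid and the x axis of pot, either way round below 0.15 rad and angle between lid's own z axis and vertical below 0.05 rad and linear speed of lid below 0.01 m/s); the robot touches nothing.
It fails at once if a bystander is moved more than 20 mm (distance of any of bottle, cast, dappen from where it was at the start of the episode above 0.02 m).
It also fails if it takes over 51 s, if anything falls off the work surface, if the arm or the gripper's body presses on something with over 40 N, if the wrist force passes 120 N, or if a joint passes its speed limit or range.

## Robot

A 7-joint arm with a two-finger parallel gripper is mounted at the origin on a cart in front of the work surface, level with it; the furniture and walls round the work are solid. World frame = base frame: x ahead of the robot, y to its left, z up, the work surface at z = 0. Lengths are in m, angles in degrees, forces in N, time in s.
With the tool pointing down it reaches from about 0.425 to 0.875 m from the base axis. Payload 4.7 kg.
Tool frame: the origin (TCP) lies between the finger pads; the fingertips stand env.tip_reach ahead of it and the grasp point (between the pads) lies 2 mm behind it (env.tip_reach is the distance from the TCP to the fingertips, in m); z points along the fingers, y is the line along which they close (so a half turn about z gives the same grasp; the last joint's range is limited). The gripper opens to 87 mm and grips with 3 to 60 N. Pads are 19 mm wide; open, the fingers measure 117 mm over their backs; the gripper's body (75 mm by 190 mm) begins 51 mm behind the grasp point.
Start: joints at [67.042, 18.392, -4.016, 83.108, 1.295, 78.541, -3.26], TCP at [0.262, -0.595, 0.24] pointing down, gripper open.
Joint ranges: [-163.93, 163.93], [-17.29, 119.83], [-79.2, 71.16], [3.27, 140.29], [-89.18, 269.18], [5.43, 117.66], [-154.24, 154.24]. Speed limits (degrees/s): [147.25, 147.25, 180, 180, 180, 180, 180].

## Interface

Orientations are given as [roll, pitch, yaw] about the fixed x, y, z axes, in that order (R = Rz(yaw) Ry(pitch) Rx(roll)).
In Python, from cell import env gives the robot as it stands.
- The arm moves only by the tool steer_hand, called as name(argument=value, ...), one argument or row to a line, values as JSON. Schema: {"type":"object","properties":{"increments":{"type":"array","items":{"type":"number"},"minItems":5,"maxItems":40},"squeeze":{"type":"number"},"only":{"type":"string"},"quiet":{"type":"boolean"},"lines":{"type":"string"}},"required":["increments"],"additionalProperties":false}. increments is one flat list of numbers that holds 1 to 8 rows one after another, with no inner brackets; each row has 5 numbers: dx, dy, dz in units of 20 mm, then a turn about the tool's z in units of 5 degrees, then the finger opening in m; each row is the pose to reach, as a shift and turn from the pose commanded when the call began, along the tool's axes at that moment; what a row does not reach only later rows make up. A row lasts 1/12 s, in which the tool goes at most 0.0417 m and 7.16 degrees, less where a joint would pass 70% of its speed; a pose out of reach is approached as far as the arm can. The fingers move at their own pace and stop on an object; squeeze is the grip in N (left out, the last holds). Time passes only in rows, so rows that do not move let the fingers close. The tool returns the time, the measured TCP pose, the force, the opening and the grip force at its end. only (a regular expression) keeps the lines of the reply that match it, lines (a string "A,B") keeps lines A to B, and quiet returns only ok. Input that does not fit is refused with a message, and nothing moves.
- env.get_obs(): the state, without advancing time (a new reading comes with each control period).
- env.read_camera(name): name is "scene" or "top" or "wrist"; returns a dict with "color" (480x640x3 uint8, blue, green, red), "fx", "fy", "cx", "cy" (pixels), "dist" ([k1, k2, p1, p2, k3] as OpenCV has them; the pictures are not rectified), "world_from_camera" (4x4, takes a point from camera to world coordinates). Camera axes: x right, y down, z forward; pixel columns grow to the right and rows downward; lengths in m; the calibration is good to about 2 mm. A picture is of the moment at which its call begins. There is no depth.
- env.sign_off(): hands the job in; it is judged then, once.
The state is a dict: "time_s": time; "qpos": joint angles; "joint_velocities": joint speeds; "effort": joint torques, N m; "tool_pos": TCP position; "tool_rot": TCP orientation; "force": force on the tool from outside, world axes, zero at the start; "wrist_torque": the same for the moment, N m; "grip_width": finger opening in m; "grasp_force": force on a finger pad.
Only numpy, scipy, OpenCV 4.12 (cv2) and the standard library are available. Lean on these libraries where they do the work, as an engineer would, in place of code of your own. Each camera call takes 0.05 s, during which the arm holds its last target. There are 200 camera calls.

## Working session

There is one attempt and no reset: what is moved stays moved. The work goes in short steps, Python scripts to look and compute and a tool call to move; the robot and the scene stay as the last step left them, time stands still between calls to the robot, and variables do not carry over. Pictures are saved under pics/ and viewed, at most 10 in all, crops included, and the job is handed in when it is done.

```bash
ls; mkdir -p pics; python3 - <<'E'
from cell import env
import cv2
o=env.get_obs();print(o,env.tip_reach)
for n in("scene","top"):
    c=env.read_camera(n);cv2.imwrite(f"pics/{n}0.png",c["color"]);print(n,c["fx"],c["fy"],c["cx"],c["cy"],c["dist"],c["world_from_camera"])
E
```

```text
cell.py
pics
{'time_s': 0.0, 'qpos': array([67.04373744, 18.4379168 , -4.01282026, 83.17321558,  1.29626848,
       78.53898272, -3.26010121]), 'joint_velocities': array([-0.04937589, -0.01516238,  0.08111681,  0.06928549,  0.05622551,
       -0.06793281,  0.00376717]), 'effort': array([-5.03824904e-04, -4.91292679e+01, -4.04128404e-01, -3.12524593e+01,
       -6.39816304e-02,  4.37782297e-02,  1.80176758e-04]), 'tool_pos': array([ 0.26165394, -0.59446804,  0.23848883]), 'tool_rot': array([-1.79895181e+02,  7.68688976e-03,  2.37635609e+01]), 'force': array([-0.25594314,  0.39775609, -0.91454657]), 'wrist_torque': array([-0.04058343, -0.02114338,  0.03626323]), 'grasp_force': 0.0, 'grip_width': 0.08656345158524355} 0.017
scene 458.42112630102423 458.42112630102423 311.3612054357334 239.5932916314422 [-0.05639246  0.          0.          0.          0.        ] [[-0.42058575 -0.64010513  0.64294093  0.01981983]
 [-0.90713081  0.30832163 -0.28644627  0.18657487]
 [-0.01487687 -0.70370675 -0.71033477  0.88088783]
 [ 0.          0.          0.          1.        ]]
top 509.2674673433998 509.2674673433998 311.8785350511814 234.46686989861743 [-0.11755496  0.          0.          0.          0.        ] [[-0.01663347 -0.98709425  0.15927419  0.41421771]
 [-0.99764488  0.0057831  -0.0683465   0.00547046]
 [ 0.06654334 -0.16003592 -0.98486572  1.47896498]
 [ 0.          0.          0.          1.        ]]
```
View pics/scene0.png

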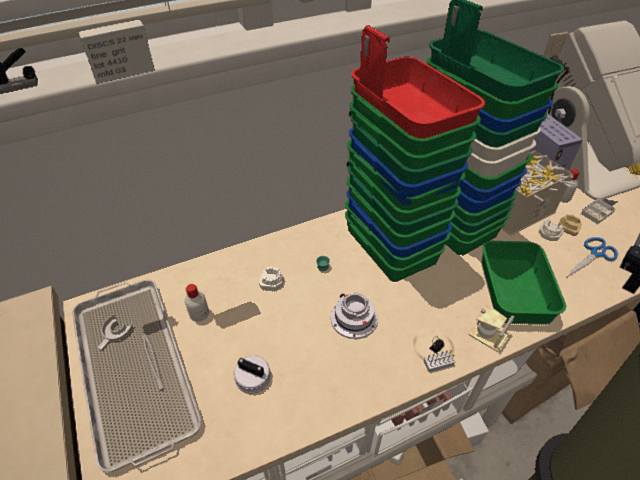

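View pics/top0.png

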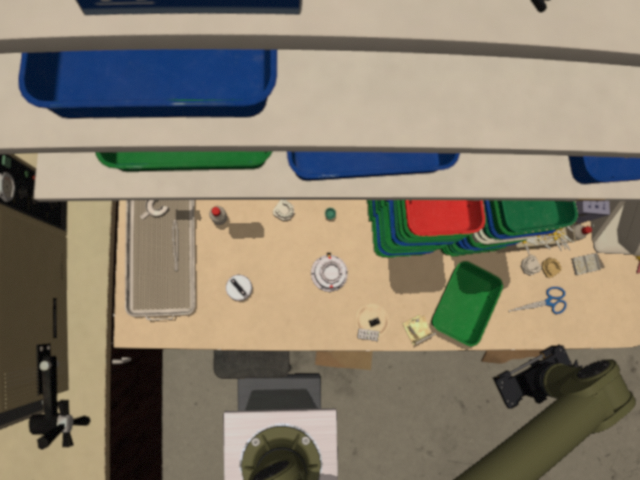

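The scene view shows the lid at about (252,372) and the pot at (355,313). The top view has the lid at (239,288) and the pot at (330,272), with the pan stack to the right of the pot. I'll enlarge crops of both.

```bash
python3 - <<'E'
import cv2,numpy as np
s=cv2.imread("pics/scene0.png");t=cv2.imread("pics/top0.png")
def crop(im,x,y,w,h,k):return cv2.resize(im[y:y+h,x:x+w],None,fx=k,fy=k,interpolation=cv2.INTER_CUBIC)
a=np.hstack([crop(s,320,280,65,50,6),crop(s,222,345,65,50,6)])
b=np.hstack([crop(t,297,247,65,50,6),crop(t,207,263,65,50,6)])
cv2.imwrite("pics/c0.png",np.vstack([a,b]))
E
```

View pics/c0.png

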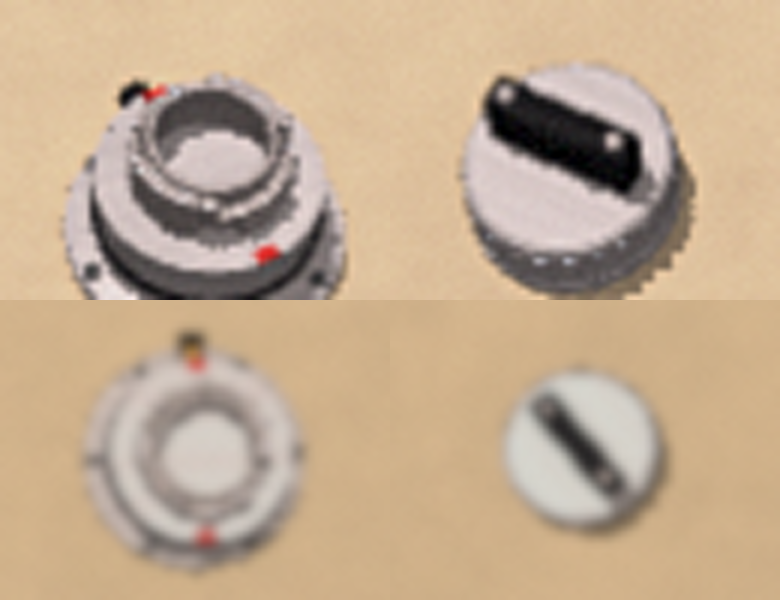

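The crops show the red marks, the bar bolts and the bar ends clearly, in both cameras.

```bash
cat > h.py <<'E'
import numpy as np,cv2
from cell import env
def ray(c,uv,z):
    K=np.array([[c["fx"],0,c["cx"]],[0,c["fy"],c["cy"]],[0,0,1.]])
    p=cv2.undistortPoints(np.array([[uv]],float),K,np.array(c["dist"],float))[0,0]
    T=np.array(c["world_from_camera"]);d=T[:3,:3]@np.r_[p,1];o=T[:3,3]
    return o+d*(z-o[2])/d[2]
def totool(target,yaw):
    "shift in tool axes and turn about tool z to bring TCP to target with tool-y along yaw (deg, mod 180) and down"
    o=env.get_obs();from scipy.spatial.transform import Rotation as R
    M=R.from_euler("xyz",o["tool_rot"],degrees=True).as_matrix()
    y=np.degrees(np.arctan2(M[1,1],M[0,1]))
    t=-((yaw-y+90)%180-90)
    print("tool",o["tool_pos"].round(4),o["tool_rot"].round(2),"shift",(M.T@(target-o["tool_pos"])).round(4),"turn",round(t,2))
E
python3 - <<'E'
from h import *
def rep(n,c,a,b,z):
    p,q=ray(c,a,z),ray(c,b,z);d=p-q;print(n,((p+q)/2).round(4),"len",np.linalg.norm(d).round(4),"ang",np.degrees(np.arctan2(d[1],d[0])).round(1))
s=env.read_camera("scene");t=env.read_camera("top")
rep("pot s",s,(345.4,295.1),(364.1,321.9),.04);rep("pot t",t,(329.4,257.1),(330.9,286.3),.04)
rep("lid s",s,(240.9,360.1),(258.8,368.1),.054);rep("lid t",t,(232.6,280.1),(243.1,292.9),.054)
for n,px in dict(bottle=(218,222),cast=(284,212),dish=(330,214),pan=(445,215)).items():print(n,ray(t,px,.5 if n=="pan" else .02).round(3))
T=np.array(env.read_camera("wrist")["world_from_camera"]);print(T.round(3));totool(np.array([.6,.2,.15]),0)
E
```

```text
pot s [ 0.5419 -0.1487  0.04  ] len 0.0833 ang 1.7
pot t [ 0.5395 -0.1447  0.04  ] len 0.0833 ang 1.7
lid s [0.502  0.1133 0.054 ] len 0.042 ang 39.5
lid t [0.4995 0.1152 0.054 ] len 0.0462 ang 39.2
bottle [0.688 0.176 0.02 ]
cast [ 0.717 -0.015  0.02 ]
dish [ 0.711 -0.15   0.02 ]
pan [ 0.611 -0.332  0.5  ]
[[ 0.403 -0.875 -0.268  0.336]
 [-0.915 -0.386 -0.117 -0.562]
 [-0.001  0.293 -0.956  0.386]
 [ 0.     0.     0.     1.   ]]
tool [ 0.2618 -0.5947  0.239 ] [-179.95    0.     23.77] shift [ 0.6298 -0.5909  0.0895] turn -66.23
```

The manual's scale: shifts go in units of 20 mm and turns go in units of 5 degrees. Converting my numbers, -0.22 m is -11, 0.2 m is 10.

steer_hand(
  increments=[10,-11,0,0,0.087,10,-11,0,0,0.087,10,-11,0,0,0.087,10,-11,0,0,0.087,10,-11,0,0,0.087,10,-11,0,0,0.087,10,-11,0,0,0.087,10,-11,0,0,0.087],
)

```text
time_s: 0.92
tool_pos: [0.3597, -0.3054, 0.24]
tool_rot: [-179.9, -0.1, 24.3]
force: [0.8, 1.0, 0.1]
grip_width: 0.0869
grasp_force: 0.0
```

```bash
python3 -c "
from h import *
print(env.get_obs()['qpos'].round(1));totool(np.array([.485,.101,.22]),39.4-90)"
```

```text
[ 53.5  -2.8 -15.7 106.8  -0.9  75.9 -27.6]
tool [ 0.3597 -0.3054  0.24  ] [-1.7993e+02 -1.1000e-01  2.4340e+01] shift [ 0.2817 -0.3186  0.0209] turn -15.06
```

Converted, -0.318 m is -15.9, 0.28 m is 14, -15 degrees is -3.

steer_hand(
  increments=[14,-15.9,1,-3,0.087,14,-15.9,1,-3,0.087,14,-15.9,1,-3,0.087,14,-15.9,1,-3,0.087,14,-15.9,1,-3,0.087,14,-15.9,1,-3,0.087,14,-15.9,1,-3,0.087,14,-15.9,1,-3,0.087],
)

```text
time_s: 1.58
tool_pos: [0.4572, 0.0062, 0.2241]
tool_rot: [179.9, -0.0, 38.8]
force: [1.2, -0.7, -0.2]
grip_width: 0.087
grasp_force: 0.0
```

```bash
python3 -c "
from h import *
print(env.get_obs()['qpos'].round(1));totool(np.array([.47,.09,.22]),39.4-90)"
```

```text
[ 36.3  -4.2 -38.3 109.2  -2.6  74.  -52.4]
tool [0.4572 0.0062 0.2241] [ 1.7992e+02 -2.0000e-02  3.8750e+01] shift [ 0.0624 -0.0573  0.004 ] turn -0.65
```

steer_hand(
  increments=[3,-2.75,0,-0.12,0.087,3,-2.75,0,-0.12,0.087,3,-2.75,0,-0.12,0.087,3,-2.75,0,-0.12,0.087],
)

```text
time_s: 1.92
tool_pos: [0.4692, 0.0875, 0.224]
tool_rot: [-180.0, -0.0, 39.7]
force: [-0.1, -0.7, -0.3]
grip_width: 0.0868
grasp_force: 0.0
```

```bash
python3 -c "
from h import *
c=env.read_camera('wrist');cv2.imwrite('pics/w1.png',c['color'])
print(env.get_obs()['qpos'].round(1));totool(np.array([.501,.114,.22]),39.4-90)"
```

```text
[ 31.6  -0.9 -44.1 106.7  -0.7  74.  -62.9]
tool [0.4693 0.0851 0.2237] [1.7999e+02 3.0000e-02 3.9480e+01] shift [ 0.0429 -0.0021  0.0037] turn 0.08
```

View pics/w1.png

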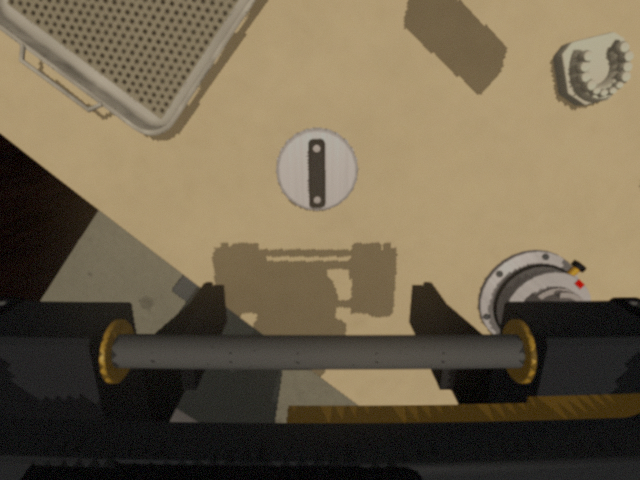

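The wrist view shows the bar bolts at about (317,149) and (317,200), with the bar nearly aligned with the tool's x axis.

```bash
python3 -c "
from h import *
c=env.read_camera('wrist')
p,q=ray(c,(317,149),.054),ray(c,(317,200),.054);d=p-q;m=(p+q)/2
print(m,np.linalg.norm(d),np.degrees(np.arctan2(d[1],d[0])))
m=.5*m+.5*np.array([.501,.1143,0]);totool(np.array([m[0],m[1],.0415+0.004]),39.6-90)"
```

```text
[0.50030075 0.11117787 0.054     ] 0.041962853881354144 39.486962940869816
tool [0.4693 0.0838 0.2236] [1.7998e+02 5.0000e-02 3.9330e+01] shift [ 0.0427 -0.0025  0.1781] turn -0.27
```

Converted, 0.12 m is 6, 0.1 m is 5.

steer_hand(
  increments=[2.135,-0.125,1.5,0,0.07,2.135,-0.125,3,0,0.06,2.135,-0.125,5,0,0.05,2.135,-0.125,6,0,0.05,2.135,-0.125,6,0,0.05,2.135,-0.125,6,0,0.05],
)

```text
time_s: 2.52
tool_pos: [0.5003, 0.1121, 0.1031]
tool_rot: [-179.9, 0.1, 39.2]
force: [0.4, -0.3, 0.3]
grip_width: 0.0553
grasp_force: 0.0
```

```bash
python3 -c "
from h import *
totool(np.array([.5007,.1127,.048]),39.5-90)
c=env.read_camera('wrist');cv2.imwrite('pics/w2.png',c['color'])
totool(np.array([.5007,.1127,.048]),39.5-90)"
```

```text
tool [0.5003 0.1121 0.1031] [-1.7993e+02  1.3000e-01  3.9220e+01] shift [ 0.0009 -0.0001  0.0551] turn -0.28
tool [0.5015 0.1127 0.1047] [ 1.7996e+02 -3.0000e-02  3.9240e+01] shift [-0.0007 -0.0005  0.0567] turn -0.26
```

View pics/w2.png

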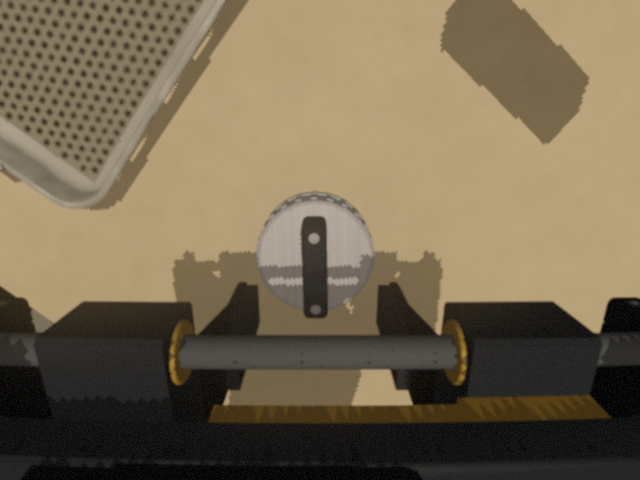

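The bolts are now at (314,239) and (316,310), and the fingers straddle the bar symmetrically at about column 318.

```bash
python3 -c "
from h import *
c=env.read_camera('wrist')
p,q=ray(c,(314,239),.054),ray(c,(316,310),.054);d=p-q;m=(p+q)/2
print(m,np.linalg.norm(d),np.degrees(np.arctan2(d[1],d[0])))
totool(np.array([m[0],m[1],.048]),39.5-90)"
```

```text
[0.50071937 0.11370969 0.054     ] 0.04262936372365558 40.65119620771461
tool [0.5022 0.1131 0.1055] [ 1.7989e+02 -1.2000e-01  3.9260e+01] shift [-0.0009 -0.0015  0.0575] turn -0.24
```

steer_hand(
  increments=[-0.05,-0.05,1.5,-0.16,0.05,-0.05,-0.05,2.7,-0.16,0.05,-0.05,-0.05,2.7,-0.16,0.05,-0.05,-0.05,2.7,-0.16,0.05,-0.05,-0.05,2.7,-0.16,0.05],
  squeeze=10,
)

```text
time_s: 3.03
tool_pos: [0.5011, 0.1142, 0.052]
tool_rot: [179.9, -0.2, 40.1]
force: [0.4, -0.4, 0.0]
grip_width: 0.0498
grasp_force: 0.0
```

Converted, 0.003 m is 0.15.

steer_hand(
  increments=[0,0,0.15,0,0.02,0,0,0.15,0,0.005,0,0,0.15,0,0,0,0,0.15,0,0,0,0,0.15,0,0,0,0,0.15,0,0,0,0,0.15,0,0],
  squeeze=40,
)

```text
time_s: 3.62
tool_pos: [0.4994, 0.114, 0.0469]
tool_rot: [180.0, 0.0, 40.2]
force: [0.5, -0.1, -0.2]
grip_width: 0.0137
grasp_force: 40.0
```

Converted, -0.12 m is -6, -0.08 m is -4.

steer_hand(
  increments=[0,0,-2,0,0,0,0,-4,0,0,0,0,-6,0,0,0,0,-6,0,0],
  squeeze=40,
)

```text
time_s: 3.95
tool_pos: [0.5038, 0.1157, 0.1742]
tool_rot: [179.6, -0.6, 40.2]
force: [1.4, 1.1, -0.9]
grip_width: 0.0139
grasp_force: 40.0
```

```bash
python3 -c "
from h import *
s=env.read_camera('scene');t=env.read_camera('top')
for u in [(398,277),(348,222),(446,260)]:print('base',ray(s,u,0).round(3))
for u in [(374,254),(442,250),(369,201)]:print('top cam',ray(t,u,.2).round(3),ray(t,u,0).round(3))
for u in [(352,82),(412,133),(484,102)]:print('rim',ray(s,u,.56).round(3))
totool(np.array([.455,-.147,.17]),1.7-90)
"
```

```text
base [ 0.604 -0.308 -0.   ]
base [ 0.836 -0.291  0.   ]
base [ 0.598 -0.451  0.   ]
top cam [ 0.569 -0.242  0.2  ] [ 0.594 -0.281  0.   ]
top cam [ 0.578 -0.422  0.2  ] [ 0.604 -0.489  0.   ]
top cam [ 0.708 -0.234  0.2  ] [ 0.754 -0.271  0.   ]
rim [ 0.587 -0.139  0.56 ]
rim [ 0.429 -0.14   0.56 ]
rim [ 0.453 -0.278  0.56 ]
tool [0.5004 0.1141 0.1683] [ 1.7984e+02 -1.3000e-01  4.0150e+01] shift [-0.203   0.1703 -0.0017] turn 38.45
```

Converted, -0.203 m is -10.15, 0.17 m is 8.5, 38.5 degrees is 7.7.

steer_hand(
  increments=[-10.15,8.5,0,7.7,0,-10.15,8.5,0,7.7,0,-10.15,8.5,0,7.7,0,-10.15,8.5,0,7.7,0,-10.15,8.5,0,7.7,0,-10.15,8.5,0,7.7,0,-10.15,8.5,0,7.7,0,-10.15,8.5,0,7.7,0],
  squeeze=40,
)

```text
time_s: 4.72
tool_pos: [0.4509, -0.1519, 0.1644]
tool_rot: [-180.0, 0.3, 1.2]
force: [-1.0, 0.3, -1.1]
grip_width: 0.0135
grasp_force: 40.0
```

```bash
python3 -c "
from h import *
c=env.read_camera('wrist');c=env.read_camera('wrist');cv2.imwrite('pics/w3.png',c['color'])
print(env.get_obs()['qpos'].round(1));totool(np.array([.541,-.147,.17]),1.7-90)"
```

```text
[ 46.4   1.7 -31.9 111.5   0.9  67.2 -74.2]
tool [ 0.4526 -0.1465  0.165 ] [-1.7987e+02  1.7000e-01  1.5900e+00] shift [ 0.0883  0.003  -0.0053] turn -0.11
```

View pics/w3.png

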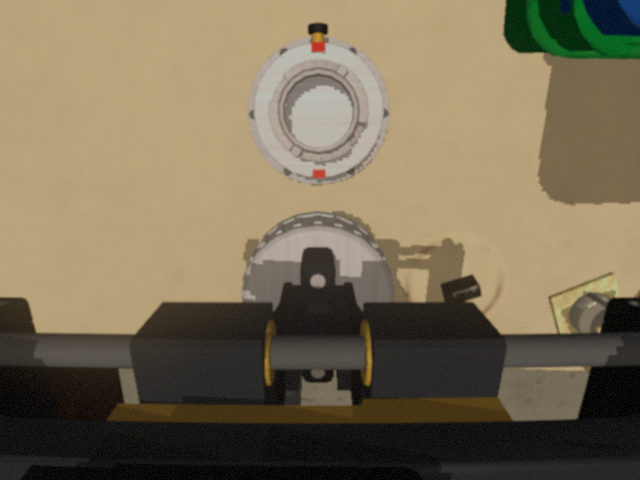

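The red marks are at (318,47) and (319,174), and the bar bolts at (318,281) and (318,374), so the bar and marks are nearly collinear.

```bash
python3 -c "
from h import *
c=env.read_camera('wrist');o=env.get_obs();z=o['tool_pos'][2]+.0071
r=[]
for a,b,h in[((318,47),(319,174),.04),((318,281),(318,374),z)]:
    p,q=ray(c,a,h),ray(c,b,h);d=p-q;m=(p+q)/2;r.append(m)
    print(m.round(4),np.linalg.norm(d).round(4),np.degrees(np.arctan2(d[1],d[0])).round(2))
print('tcp',o['tool_pos'],'bar-tcp',(r[1]-o['tool_pos']).round(4),'pot-bar',(r[0]-r[1]).round(4))
totool(np.array([.541,-.147,.17]),1.7-90)"
```

```text
[ 0.5404 -0.1442  0.04  ] 0.0826 2.13
[ 0.4524 -0.1465  0.1724] 0.0435 1.64
tcp [ 0.45317953 -0.14534958  0.1653428 ] bar-tcp [-0.0008 -0.0012  0.0071] pot-bar [ 0.0881  0.0023 -0.1324]
tool [ 0.4532 -0.1453  0.1653] [-1.7988e+02  1.3000e-01  1.7400e+00] shift [ 0.0877  0.0043 -0.0049] turn 0.04
```

Converted, 0.0878 m is 4.39, 0.0028 m is 0.14.

steer_hand(
  increments=[2.075,0.07,0,0,0,4,0.14,0,0,0,4.39,0.14,1,0,0,4.39,0.14,2,0,0,4.39,0.14,2,0,0,4.39,0.14,2,0,0,4.39,0.14,2,0,0],
  squeeze=40,
)

```text
time_s: 5.45
tool_pos: [0.5419, -0.146, 0.1274]
tool_rot: [-180.0, -0.0, 1.8]
force: [-0.4, 0.1, -0.4]
grip_width: 0.014
grasp_force: 40.0
```

```bash
python3 - <<'E'
from h import *
ims=[]
for n,x,y in(('scene',315,255),('top',297,235)):
    c=env.read_camera(n);ims.append(cv2.resize(c['color'][y:y+75,x:x+65],None,fx=6,fy=6,interpolation=cv2.INTER_CUBIC))
cv2.imwrite('pics/c4.png',np.hstack(ims))
totool(np.array([.541,-.1455,.107]),1.8-90)
E
```

```text
tool [ 0.5423 -0.1468  0.1282] [ 1.7994e+02 -1.1000e-01  1.7000e+00] shift [-0.0013 -0.0014  0.0212] turn -0.1
```

View pics/c4.png

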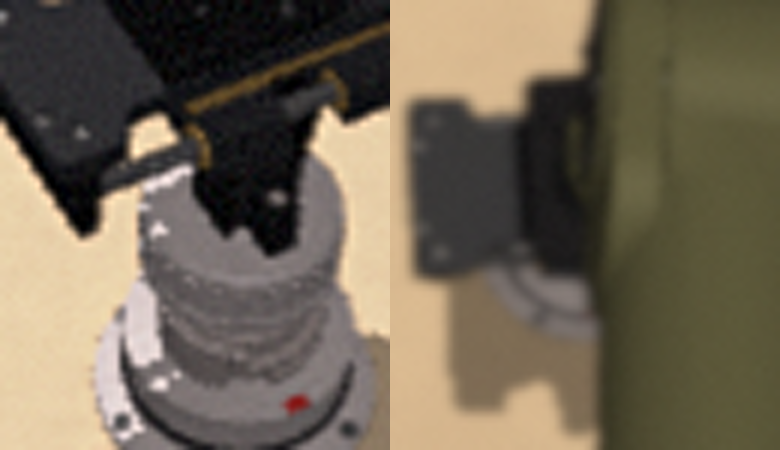

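The lid hangs over the pot. In the scene crop the lid's edges are at columns 140 and 345, and the shoulder and flange are centred near column 237. I'll compare that with the projected axis.

```bash
python3 - <<'E'
from h import *
c=env.read_camera('scene');T=np.linalg.inv(np.array(c['world_from_camera']));K=np.array([[c["fx"],0,c["cx"]],[0,c["fy"],c["cy"]],[0,0,1.]])
def ext(xy,z,r):
    a=np.linspace(0,6.28,90);P=np.c_[xy[0]+r*np.cos(a),xy[1]+r*np.sin(a),0*a+z]
    u=cv2.projectPoints(P,cv2.Rodrigues(T[:3,:3])[0],T[:3,3],K,np.array(c['dist'],float))[0][:,0]
    v=(u-[315,255]+.5)*6-.5;print(z,v.min(0).round(0),v.max(0).round(0))
p=(.541,-.1455);l=(.5423,-.1468);z=.1282-.0469
ext(p,.008,.054);ext(p,.04,.044);ext(l,z+.028,.037)
totool(np.array([.541,-.1455,.107]),1.8-90)
E
```

```text
0.008 [ 88. 263.] [371. 497.]
0.04 [116. 233.] [351. 425.]
0.10930000000000001 [141. 127.] [349. 290.]
tool [ 0.5423 -0.1471  0.1283] [ 1.7993e+02 -1.2000e-01  1.6800e+00] shift [-0.0013 -0.0016  0.0213] turn -0.12
```

Converted, -0.0007 m is -0.035, 0.022 m is 1.1.

steer_hand(
  increments=[-0.11,-0.035,0,0,0,-0.11,-0.035,0.5,0,0,-0.11,-0.035,1.1,0,0,-0.11,-0.035,1.1,0,0,-0.11,-0.035,1.1,0,0],
  squeeze=40,
)

```text
time_s: 6.02
tool_pos: [0.5383, -0.1463, 0.1034]
tool_rot: [-179.9, 0.1, 1.7]
force: [-0.1, -0.6, -0.5]
grip_width: 0.0139
grasp_force: 40.0
```

steer_hand(
  increments=[0,0,0.15,0,0,0,0,0.25,0,0,0,0,0.25,0,0],
)

```text
time_s: 6.27
tool_pos: [0.5393, -0.1464, 0.0994]
tool_rot: [-180.0, 0.0, 1.7]
force: [0.4, -0.5, -1.2]
grip_width: 0.0137
grasp_force: 40.0
```

```bash
python3 -c "from h import *;o=env.get_obs();print(o['wrist_torque'])"
```

```text
[ 0.05394481  0.02277682 -0.01724506]
```

Converted, 0.003 m is 0.15, 0.0015 m is 0.075.

steer_hand(
  increments=[0,0,0.075,0,0,0,0,0.15,0,0,0,0,0.15,0,0,0,0,0.15,0,0],
)

```text
time_s: 6.6
tool_pos: [0.5394, -0.1464, 0.0968]
tool_rot: [180.0, 0.0, 1.7]
force: [0.5, 0.8, -0.7]
grip_width: 0.0137
grasp_force: 40.0
```

```bash
python3 -c "from h import *;o=env.get_obs();print(o['wrist_torque'])"
```

```text
[ 0.05899312  0.05264162 -0.03928514]
```

steer_hand(
  increments=[0,0,0.05,0,0,0,0,0.075,0,0,0,0,0.075,0,0],
)

```text
time_s: 6.85
tool_pos: [0.5398, -0.1465, 0.0959]
tool_rot: [180.0, -0.0, 1.7]
force: [-1.3, 0.4, 2.2]
grip_width: 0.0137
grasp_force: 40.0
```

```bash
python3 -c "from h import *;o=env.get_obs();print(o['wrist_torque'])"
```

```text
[ 0.08918112  0.30068479 -0.07471104]
```

Converted, 0.001 m is 0.05.

steer_hand(
  increments=[0,0,0.05,0,0,0,0,0.05,0,0,0,0,0.05,0,0,0,0,0.05,0,0],
)

```text
time_s: 7.18
tool_pos: [0.5398, -0.1465, 0.0956]
tool_rot: [180.0, -0.0, 1.7]
force: [-2.9, 1.4, 7.5]
grip_width: 0.0136
grasp_force: 40.0
```

```bash
python3 -c "from h import *;o=env.get_obs();print(o['wrist_torque'])"
```

```text
[ 0.18286286  0.67518783 -0.00295757]
```

steer_hand(
  increments=[0,0,0,0,0.022,0,0,0,0,0.022,0,0,0,0,0.022,0,0,0,0,0.022],
)

```text
time_s: 7.52
tool_pos: [0.5405, -0.1467, 0.0953]
tool_rot: [179.9, -0.1, 1.7]
force: [-1.1, 0.0, 4.9]
grip_width: 0.0212
grasp_force: 2.7
```

steer_hand(
  increments=[0,0,-0.05,0,0,0,0,-0.05,0,0,0,0,-0.05,0,0,0,0,-0.05,0,0,0,0,-0.05,0,0],
  squeeze=40,
)

```text
time_s: 7.93
tool_pos: [0.5397, -0.1466, 0.0955]
tool_rot: [180.0, -0.0, 1.7]
force: [0.4, -0.3, 3.3]
grip_width: 0.0134
grasp_force: 40.0
```

```bash
python3 -c "from h import *;o=env.get_obs();print(o['wrist_torque'])"
```

```text
[-0.1493794  -0.03569658  0.03827828]
```

steer_hand(
  increments=[0,0,-0.015,-1,0,0,0,-0.025,-2,0,0,0,-0.04,-3,0,0,0,-0.05,-4,0,0,0,-0.065,-5,0,0,0,-0.075,-6,0,0,0,-0.09,-7,0,0,0,-0.1,-8,0],
  squeeze=50,
)

```text
time_s: 8.6
tool_pos: [0.5397, -0.1464, 0.0974]
tool_rot: [180.0, -0.0, 41.9]
force: [0.4, -0.2, 3.7]
grip_width: 0.014
grasp_force: 50.0
```

```bash
python3 -c "from h import *;o=env.get_obs();print(o['wrist_torque'])"
```

```text
[-0.0308526  -0.06346447 -0.07687193]
```

Converted, 0.002 m is 0.1, 0.001 m is 0.05, -21 degrees is -4.2.

steer_hand(
  increments=[0,0,0,0,0,0,0,-0.01,-1,0,0,0,-0.015,-2,0,0,0,0,-3,0,0,0,0,-4,0,0,0,0.05,-4.2,0,0,0,0.1,-4.2,0],
  squeeze=50,
)

```text
time_s: 9.18
tool_pos: [0.5389, -0.1464, 0.0946]
tool_rot: [-179.9, 0.0, 62.5]
force: [0.6, -0.0, -0.1]
grip_width: 0.0139
grasp_force: 50.0
```

```bash
python3 -c "from h import *;o=env.get_obs();print(o['wrist_torque'])"
```

```text
[-0.04100215 -0.10176198 -0.01558745]
```

Converted, 0.005 m is 0.25, 0.004 m is 0.2.

steer_hand(
  increments=[0,0,0.1,0,0,0,0,0.2,0,0,0,0,0.25,0,0,0,0,0.25,0,0,0,0,0.25,0,0],
  squeeze=50,
)

```text
time_s: 9.6
tool_pos: [0.5394, -0.1463, 0.0902]
tool_rot: [-180.0, 0.0, 62.6]
force: [-0.9, 0.1, -0.9]
grip_width: 0.0135
grasp_force: 50.0
```

```bash
python3 -c "from h import *;o=env.get_obs();print(o['wrist_torque'])"
```

```text
[-0.0189508  -0.05033486  0.01892413]
```

steer_hand(
  increments=[0,0,0.035,0,0,0,0,0.065,0,0,0,0,0.065,0,0,0,0,0.065,0,0],
  squeeze=50,
)

```text
time_s: 9.93
tool_pos: [0.5396, -0.1464, 0.0892]
tool_rot: [180.0, 0.0, 62.7]
force: [-0.5, 0.2, 0.0]
grip_width: 0.0137
grasp_force: 50.0
```

```bash
python3 -c "from h import *;o=env.get_obs();print(o['wrist_torque'])"
```

```text
[-0.01022702  0.00841289 -0.03408072]
```

steer_hand(
  increments=[0,0,0.01,1,0,0,0,0.025,2,0,0,0,0.035,3,0,0,0,0.05,4,0,0,0,0.06,5,0,0,0,0.075,6,0,0,0,0.085,7,0,0,0,0.095,8,0],
  squeeze=50,
)

```text
time_s: 10.6
tool_pos: [0.5396, -0.1463, 0.0872]
tool_rot: [180.0, -0.0, 22.4]
force: [0.9, 0.4, -0.3]
grip_width: 0.0136
grasp_force: 50.0
```

```bash
python3 -c "from h import *;o=env.get_obs();print(o['wrist_torque'])"
```

```text
[ 0.02814805  0.06246362 -0.0015943 ]
```

Converted, 0.001 m is 0.05, 0.0008 m is 0.04, 20.5 degrees is 4.1.

steer_hand(
  increments=[0,0,0.015,1,0,0,0,0.03,2,0,0,0,0.04,2.8,0,0,0,0.05,3.6,0,0,0,0.05,4.1,0,0,0,0.05,4.1,0],
  squeeze=50,
)

```text
time_s: 11.1
tool_pos: [0.54, -0.1466, 0.0866]
tool_rot: [180.0, -0.1, 2.1]
force: [0.6, -0.1, 1.3]
grip_width: 0.0139
grasp_force: 50.0
```

```bash
python3 -c "from h import *;o=env.get_obs();print(o['wrist_torque'])"
```

```text
[-0.1101579  -0.02322134  0.01436644]
```

steer_hand(
  increments=[0,0,0.05,0.2,0,0,0,0.05,0.4,0,0,0,0.05,0.4,0,0,0,0.05,0.4,0],
  squeeze=50,
)

```text
time_s: 11.43
tool_pos: [0.5403, -0.1467, 0.0865]
tool_rot: [179.9, -0.1, 0.3]
force: [0.1, -0.2, 5.8]
grip_width: 0.0138
grasp_force: 50.0
```

```bash
python3 -c "from h import *;o=env.get_obs();print(o['wrist_torque'])"
```

```text
[-0.07873786  0.31576572  0.07722826]
```

steer_hand(
  increments=[0,0,0,0,0.05,0,0,0,0,0.05,0,0,0,0,0.05,0,0,0,0,0.05,0,0,0,0,0.05],
  squeeze=50,
)

```text
time_s: 11.85
tool_pos: [0.5405, -0.1486, 0.0865]
tool_rot: [179.8, -0.1, 0.2]
force: [-0.6, -4.5, 5.7]
grip_width: 0.0391
grasp_force: 2.7
```

steer_hand(
  increments=[0,0,-0.5,0,0.05,0,0,-2,0,0.05,-2,0,-3.5,0,0.05,-4,0,-4.5,0,0.05,-4.4,0,-4.5,0,0.05,-4.4,0,-4.5,0,0.05,-4.4,0,-4.5,0,0.05],
)

```text
time_s: 12.43
tool_pos: [0.4513, -0.1468, 0.176]
tool_rot: [179.9, -0.1, 0.2]
force: [0.2, -0.5, 0.6]
grip_width: 0.0498
grasp_force: 0.0
```

```bash
python3 -c "
from h import *
c=env.read_camera('wrist');c=env.read_camera('wrist');cv2.imwrite('pics/w5.png',c['color'])"
```

```text
(no output)
```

View pics/w5.png

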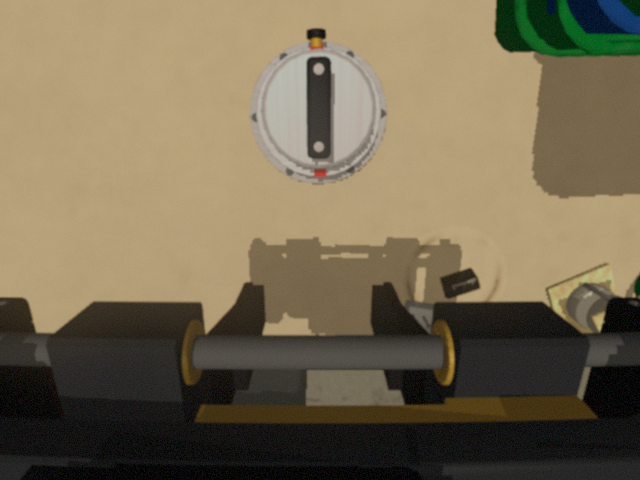

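The lid is on the pot. The bolts at (319,69) and (319,147) line up with the marks at (317,43) and (320,173) within about 1°, and the gripper is clear.

```bash
python3 -c "
from cell import env
print(env.sign_off())"
```

```text
the job is handed in; nothing more can be done
None
```

The lid was set on the threads, turned back until it dropped, screwed fully home with the bar within about 1° of the red marks, and let go; I handed the job in at about 12.5 s, and no verdict was returned.

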